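Load a drained tube block into the block heater

ROBOT

A 6-joint arm with a two-finger parallel gripper is mounted at the origin on a cart in front of the work surface, level with it; the furniture and walls round the work are solid. World frame = base frame: x ahead of the robot, y to its left, z up, the work surface at z = 0. Lengths are in m, angles in rad, forces in N, time in s.
With the tool pointing down it reaches from about 0.35 to 0.975 m from the base axis. Payload 4.9 kg.
Tool frame: the origin (TCP) lies on the mounting face of the last link; the fingertips stand 173 mm ahead of it and the grasp point (between the pads) lies 155 mm ahead of it; z points along the fingers, y is the direction in which the jaws open and shut (so a half turn about z gives the same grasp; the last joint's range is limited). The gripper opens to 85 mm and grips with 20 to 120 N. Pads are 22 mm wide; open, the fingers measure 114 mm over their backs; the gripper's body (76 mm by 85 mm) begins 54 mm behind the grasp point. The pads swing forward as they close: fully open they stand 13 mm farther back than shut.
Start: joints at [0.999, 0.053, 1.613, -0, 1.476, -0.119], TCP at [0.273, 0.562, 0.405] pointing down, gripper open.
Joint ranges: [-3.01, 3.01], [-1.01, 2.22], [0.06, 2.58], [-1.02, 4.17], [0.09, 2.62], [-3.14, 3.14]. Speed limits (rad/s): [2.57, 2.57, 3.14, 3.14, 3.14, 3.14].

INTERFACE

Orientations are given as a unit quaternion [w, x, y, z].
In Python, from plant import manip gives the robot as it stands.
- The arm moves only by the tool play_rows, never from a script. Its argument "increments" is a list of rows, each an object with "offset": the shift along the tool's x, y, z in mm, a list of three; "twist": the turn about the tool's z in rad; "grip": the opening, from 0 (shut) to 1 (fully open). In form: [{"offset": [dx, dy, dz], "twist": twist, "grip": grip}, ...]. A call has 1 to 5 rows; each row is the pose to reach, as a shift and turn from the pose commanded when the call began, along the tool's axes at that moment; what a row does not reach only later rows make up. A row lasts 1/12 s, in which the tool goes at most 41.7 mm and 7.16 degrees, less where a joint would pass 70% of its speed; a pose out of reach is approached as far as the arm can. A call with a gripper value outside its range is refused whole. The fingers move at their own pace and stop on an object; the grip force is fixed at half the most. Time passes only in rows, so rows that repeat a pose let the fingers close. It gives the time, the measured TCP pose, the force and the opening at its end, in the units of the state.
- manip.state(): the state, without advancing time (a new reading comes with each control period).
- manip.grab_frame(name): name is "side" or "top" or "wrist"; returns the picture (384x512x3 uint8, blue, green, red); there is no depth.
- manip.get_calibration(name): a dict with "fx", "fy", "cx", "cy" (pixels), "T" (4x4, takes a point from camera to world coordinates). Camera axes: x right, y down, z forward; pixel columns grow to the right and rows downward; lengths in m; the calibration is good to about 2 mm. The wrist camera is an equidistant fisheye: a pixel r from the principal point sees the ray r / f radians off the axis. A picture is of the moment at which its call begins: read the wrist's pose just before it. get_calibration takes no time and is no camera call; for the wrist camera it gives the pose at the moment of the call.
- manip.job_done(): hands the job in, once; it reports no verdict.
Trained networks look in the newest picture that a camera, given by its name, has taken for a name from the list of things; names that differ only in an ending like _2 or _b are one class to them, and where a whole thing is asked for, a point or a joint stands for the part that bears it (a point fixed in the world has none). Each returns a list of dicts, best first, with "p" (0 to 1); they miss things now and then, are a little off and sometimes report something else, mostly with a low value. They report only what shows in the picture. A call takes as long as a camera call. They do not tell look-alikes from the thing itself.
- manip.boxes_of(query, camera): "xyz" ([x, y, z] in m, in the coordinates of the camera as it stood for that picture, good to about 4 mm: the middle of the surface that is visible of it).
- manip.tip_of(query, camera): "xyz" ([x, y, z] in m, in the coordinates of the camera as it stood for that picture, good to about 4 mm: a listed point, or the origin of a listed thing).
The state is a dict: "time": time; "joint_pos": joint angles; "joint_vel": joint speeds; "joint_efforts": joint torques, N m; "tool_pos": TCP position; "tool_rot": TCP orientation; "contact_force": force on the tool from outside, world axes, zero at the start; "ft_torque": the same for the moment, N m; "gripper_width": opening from 0.0 (shut) to 1.0 (fully open).
Only numpy, scipy, OpenCV 4.12 (cv2) and the standard library are available. Lean on these libraries where they do the work, as an engineer would, in place of code of your own. Each camera call takes 0.05 s, during which the arm holds its last target. There are 200 camera calls.

TASK

Take the metal tube block with the six large wells off the sloping draining stand and seat it in the empty pocket of the block heater, wells up, flat on the heated plate and square between the sheet-metal walls. Then swing the heater's retaining arm fully across over the seated block, and let go of everything. Leave the other block, the one with many small wells, where it stands on the bench.

Things in the scene. Friction and masses are not known exactly. Their poses are not given: they have to be found in the camera images.
- block_large_center (a point): Centre (half-way up) of the loose bare-aluminium block with six large wells (17 mm holes, 2 x 3) in its top: 96 mm long (x), 50 wide (y), 44 high (z, to the wells), about 0.32 kg. It starts on the stand's plate, z leaning 27 degrees from vertical towards the robot, lower end against a stop; both long sides (50 mm apart) are free for fingers. End for end it is the same.
- block_small_center (a point): Centre (half-way up) of the other aluminium block, same outer size and axes, with fifteen small wells (11 mm holes, 3 x 5). It stands loose on the bench behind the stand and heater and must stay there.
- stand: Fixed steel draining stand, foot 124 x 72 mm; origin at the centre of its underside, z up, x away from the robot. Its 72 mm wide plate slopes 27 degrees, rising along +x from 60 to about 110 mm above the bench, with a 4 mm thick, 36 mm wide stop standing 16 mm off the plate at the lower end. Left or right of the heater; a 0.2 m high water bath stands to the left of both.
- heater: Fixed white block heater, 160 x 94 mm. Origin on the bench below the pocket's centre, z up, x away from the robot along the pocket. Heated plate 46 mm above the bench; on it sheet-metal walls with flared lips (20 mm high in all) form a pocket 99 x 53 mm (length along x). The long walls stand only for 18 mm at each corner: the middle 63 mm of both long sides is open to the plate for fingers.
- pocket_seat (a point): Where the block's centre lies when it is fully seated: centre of the pocket, 22 mm above the heated plate. Axes as the heater's; the block's length goes along x.
- retainer (a joint): Angle of the flat steel retaining arm about its upright pivot, -0.35 to 1.57 rad. At 0 it points along the heater's +y, clear of the pocket; grows clockwise seen from above; at 1.57 (end stop) it points along the heater's +x, over the block's near end. Turns easily, stays where left. Its underside is 47 mm above the heated plate: 3 mm over a fully seated block, blocked by any other.
- retainer_knob (a point): Middle of the upright black round knob at the arm's free end: 14 mm in diameter, 27 mm tall, point half-way up. It is 52 mm from the pivot axis. Can be pinched from above and led round, turning freely in the fingers.
- retainer_pivot (a point): Top of the arm on its pivot axis, 76 mm from the pocket's centre along the heater's -x. The knob's foot is at this height.
Mind the look-alikes: they are no part of the job. Of the things that look like the stand, the larger one is meant.

How it is judged:
By the outcome, as a careful person would: the job done as asked, in the order asked, and still so for the second after the job is handed in, with the robot touching nothing.
It also fails if it takes over 59 s, if anything falls off the work surface, if the arm or the gripper's body presses on something with over 40 N, if the wrist force passes 120 N, or if a joint passes its speed limit or range.

## Working session

There is one attempt and no reset: what is moved stays moved. The work goes in short steps, Python scripts to look and compute and a tool call to move; the robot and the scene stay as the last step left them, time stands still between calls to the robot, and variables do not carry over. Pictures are saved under pics/ and viewed, about 8 in all and at most 12, crops included, and the job is handed in when it is done.

Besides the shell and the picture viewer there is one more tool, called after ">>>" as a command line: name --argument value ..., lists and objects as JSON in quotes. play_rows: Moves the arm, as the interface text tells. Its arguments: {"type":"object","properties":{"increments":{"type":"array"}},"required":["increments"]}

```bash
ls; mkdir -p pics; cat > h.py <<'E'
import numpy as np, cv2
from plant import manip
from scipy.spatial.transform import Rotation as R
def rot(q): return R.from_quat([q[1],q[2],q[3],q[0]]).as_matrix()
def det(names,cam):
    T=np.array(manip.get_calibration(cam)["T"])
    for n in names:
        for k in ("tip_of","boxes_of"):
            if k=="boxes_of" and n in("pocket_seat",):continue
            try:
                for d in getattr(manip,k)(n,cam)[:3]:
                    print(cam,k[:3],n,round(d["p"],2),np.round(T[:3,:3]@d["xyz"]+T[:3,3],4), {a:b for a,b in d.items() if a not in("p","xyz")})
            except Exception as e: print(n,k,e)
def proj(P,cam,cal=None):
    c=cal or manip.get_calibration(cam);T=np.array(c["T"])
    p=(np.atleast_2d(P)-T[:3,3])@T[:3,:3]
    if cam=="wrist":
        r=np.hypot(p[:,0],p[:,1]);th=np.arctan2(r,p[:,2]);s=th/np.maximum(r,1e-9)
        return np.c_[c["fx"]*p[:,0]*s+c["cx"],c["fy"]*p[:,1]*s+c["cy"]]
    return np.c_[c["fx"]*p[:,0]/p[:,2]+c["cx"],c["fy"]*p[:,1]/p[:,2]+c["cy"]]
def ray(uv,cam,z,cal=None):
    c=cal or manip.get_calibration(cam);T=np.array(c["T"])
    x=(uv[0]-c["cx"])/c["fx"];y=(uv[1]-c["cy"])/c["fy"]
    if cam=="wrist":
        r=np.hypot(x,y);d=np.array([x/r*np.sin(r),y/r*np.sin(r),np.cos(r)])
    else: d=np.array([x,y,1])
    d=T[:3,:3]@d;o=T[:3,3]
    return o+d*(z-o[2])/d[2]
E
python3 - <<'E'
from h import *
for c in("side","top"):
    cv2.imwrite(f"pics/{c}0.png",manip.grab_frame(c))
    det(["block_large_center","block_small_center","stand","heater","pocket_seat","retainer_knob","retainer_pivot"],c)
s=manip.state();print(s)
E
```

```text
pics
side tip block_large_center 0.65 [0.6249 0.0702 0.1013] {}
side box block_large_center 0.74 [0.6243 0.0822 0.1112] {}
side tip block_small_center 0.61 [ 0.7576 -0.0778  0.0216] {}
side box block_small_center 0.8 [ 0.7538 -0.0625  0.0374] {}
side box block_small_center 0.73 [ 0.5617 -0.0038  0.0952] {}
side tip stand 0.83 [0.4587 0.1107 0.0011] {}
side tip stand 0.56 [0.6447 0.0714 0.0023] {}
side box stand 0.89 [0.4514 0.1171 0.065 ] {}
side box stand 0.75 [0.671  0.0931 0.0104] {}
side tip heater 0.69 [ 0.6417 -0.0454 -0.    ] {}
side box heater 0.58 [ 0.6003 -0.0424  0.0474] {}
side tip pocket_seat 0.97 [ 0.64   -0.0478  0.0739] {}
side tip retainer_knob 0.6 [0.5556 0.0013 0.1183] {}
side box retainer_knob 0.6 [ 0.5593 -0.002   0.1017] {}
side tip retainer_pivot 0.8 [ 0.5696 -0.0505  0.097 ] {}
side box retainer_pivot 0.58 [ 0.6023 -0.0445  0.0433] {}
top tip block_large_center 0.91 [0.6257 0.0688 0.1031] {}
top box block_large_center 0.66 [0.6227 0.0682 0.1127] {}
top tip block_small_center 0.88 [ 0.753  -0.0761  0.0197] {}
top box block_small_center 0.71 [ 0.7483 -0.0778  0.
[... 626 characters left out ...]
] {}
{'time': 1.4, 'joint_pos': array([ 9.98987664e-01,  5.27037169e-02,  1.61291114e+00, -2.30319170e-05,
        1.47601565e+00, -1.19008605e-01]), 'joint_vel': array([-0.00040193,  0.00075552, -0.00050969,  0.00119862, -0.00173595,
       -0.00244923]), 'joint_efforts': array([ 3.95903589e-04, -3.93657482e+01, -3.70461488e+01, -4.45419334e-05,
        2.75294360e-04, -1.86407937e-05]), 'tool_pos': array([0.27342304, 0.5619944 , 0.4046946 ]), 'tool_rot': array([ 4.37888324e-06,  2.24469821e-01,  9.74481041e-01, -2.16905026e-05]), 'contact_force': array([-0.71494454, -0.38635638, -0.0428135 ]), 'ft_torque': array([-0.02636796,  0.00918381,  0.03105293]), 'gripper_width': 1.0006855618280295}
```

```bash
python3 - <<'E'
import cv2
t=cv2.imread("pics/top0.png")
cv2.imwrite("pics/t1.png",cv2.resize(t,(768,576)))
s=cv2.imread("pics/side0.png");cv2.imwrite("pics/s1.png",cv2.resize(s,(768,576)))
E
```

```text
(no output)
```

View pics/t1.png

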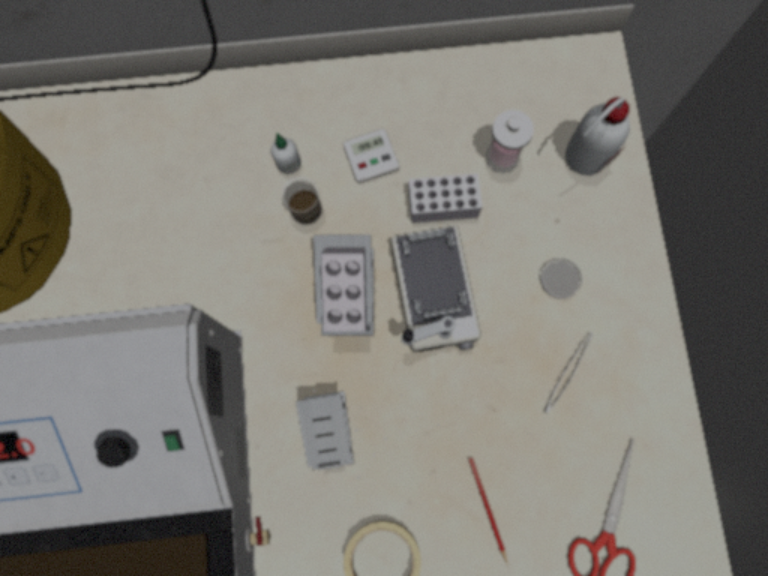

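View pics/s1.png

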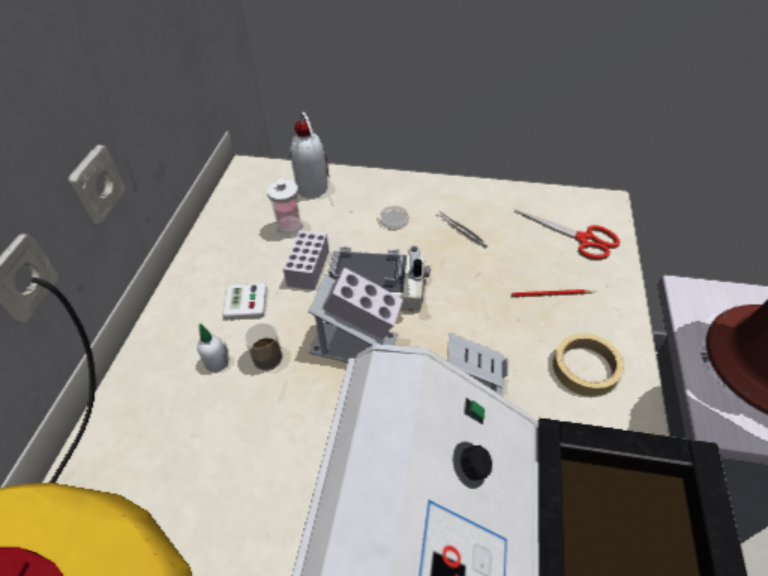

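The top picture (768×576) shows the six-well block on the large stand at (343,290). The heater pocket is at (437,280), with the knob at (408,335). The fifteen-well block is at (445,195), the small stand look-alike at (325,430), and the water bath is at lower left. The side picture agrees. The bench is free around (400,420), about (0.455, -0.005), so I can level the block there. I'm moving above the stand now.

>>> play_rows --increments '[{"offset": [-34,-20,-6],"twist": 0,"grip": 1},{"offset": [-68,-40,-12],"twist": 0,"grip": 1},{"offset": [-102,-60,-20],"twist": 0,"grip": 1},{"offset": [-136,-80,-20],"twist": 0,"grip": 1},{"offset": [-170,-100,-20],"twist": 0,"grip": 1}]'

```text
time: 1.82
tool_pos: [0.3832, 0.3963, 0.4257]
tool_rot: [0.001, 0.224, 0.975, 0.001]
contact_force: [1.0, 0.3, 0.9]
gripper_width: 1.005
```

>>> play_rows --increments '[{"offset": [-34,-20,0],"twist": 0,"grip": 1},{"offset": [-68,-40,0],"twist": 0,"grip": 1},{"offset": [-102,-60,0],"twist": 0,"grip": 1},{"offset": [-136,-80,0],"twist": 0,"grip": 1},{"offset": [-170,-100,0],"twist": 0,"grip": 1}]'

```text
time: 2.23
tool_pos: [0.4923, 0.2316, 0.425]
tool_rot: [0.0, 0.224, 0.974, 0.0]
contact_force: [-0.3, -0.6, 0.5]
gripper_width: 0.998
```

>>> play_rows --increments '[{"offset": [-34,-20,0],"twist": -0.09,"grip": 1},{"offset": [-68,-40,0],"twist": -0.18,"grip": 1},{"offset": [-102,-60,0],"twist": -0.27,"grip": 1},{"offset": [-136,-80,0],"twist": -0.36,"grip": 1},{"offset": [-170,-100,0],"twist": -0.454,"grip": 1}]'

```text
time: 2.65
tool_pos: [0.6015, 0.0672, 0.4249]
tool_rot: [0.0, -0.003, 1.0, 0.0]
contact_force: [0.1, 0.6, 0.1]
gripper_width: 0.998
```

```bash
python3 - <<'E'
from h import *
s=manip.state();print(s["time"],s["tool_pos"],s["tool_rot"],s["joint_pos"])
print(manip.get_calibration("wrist"))
f=manip.grab_frame("wrist");cv2.imwrite("pics/w1.png",f);cv2.imwrite("pics/w1b.png",cv2.resize(f,(768,576)))
det(["block_large_center","stand","heater","pocket_seat","retainer_knob","retainer_pivot"],"wrist")
E
```

```text
2.65 [0.60152559 0.06720341 0.42487814] [ 2.24814220e-04 -2.71574576e-03  9.99996286e-01  5.19298919e-05] [-1.16587224e-02 -4.97266038e-03  1.63795296e+00  1.10528719e-04
  1.50816427e+00 -1.58789344e+00]
{'fx': 297.3186396354542, 'fy': 297.3186396354542, 'cx': 252.78674089445747, 'cy': 193.10704721786303, 'T': array([[-5.01027740e-03,  9.57633856e-01,  2.87944951e-01,
         5.28290309e-01],
       [ 9.99987399e-01,  4.70732770e-03,  1.74449276e-03,
         6.53394663e-02],
       [ 3.15134082e-04,  2.87950063e-01, -9.57645374e-01,
         3.93959891e-01],
       [ 0.00000000e+00,  0.00000000e+00,  0.00000000e+00,
         1.00000000e+00]])}
wrist tip block_large_center 0.8 [0.6304 0.058  0.1027] {}
wrist box block_large_center 0.8 [0.6271 0.0623 0.1143] {}
wrist tip stand 0.59 [ 0.4642  0.1073 -0.0025] {}
wrist box stand 0.92 [0.4756 0.1038 0.0573] {}
wrist box stand 0.74 [0.6708 0.065  0.0931] {}
wrist box stand 0.29 [ 0.7462 -0.0486  0.0337] {}
wrist tip heater 0.77 [ 0.6463 -0.0553  0.0045] {}
wrist tip heater 0.27 [ 0.5622 -0.0122  0.1137] {}
wrist box heater 0.97 [ 0.6227 -0.0425  0.0467] {}
wrist tip pocket_seat 0.87 [ 0.6474 -0.0544  0.0687] {}
wrist tip retainer_knob 0.76 [ 0.5621 -0.0116  0.1119] {}
wrist tip retainer_knob 0.19 [ 0.6466 -0.0545  0.0024] {}
wrist box retainer_knob 0.9 [ 0.565  -0.0365  0.1026] {}
wrist box retainer_pivot 0.89 [ 0.6235 -0.0468  0.0472] {}
```

View pics/w1b.png

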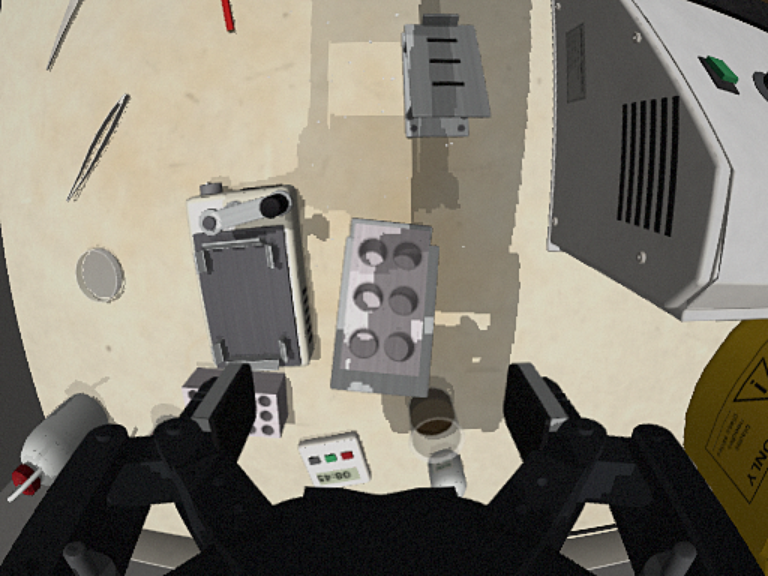

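The wrist picture shows the six-well block at (385,300), the pocket at (240,300), the knob at (273,205) and the pivot at (210,222). The wrist fixes sit about 10 mm off in y compared with the other two cameras, probably because the arm was still settling. I'll take it again with the arm still and overlay wireframes.

```bash
cat >> h.py <<'E'
def box(c,yaw,pitch,L=.096,W=.05,H=.044):
    r=R.from_euler("ZY",[yaw,pitch],degrees=True).as_matrix()
    return np.array([np.array(c)+r@np.array([a*L/2,b*W/2,d*H/2]) for d in(-1,1) for a,b in((-1,-1),(1,-1),(1,1),(-1,1))])
def draw(f,P,cam,cal,col,k=1.5):
    q=(proj(P,cam,cal)*k).astype(int)
    for i,j in [(0,1),(1,2),(2,3),(3,0),(4,5),(5,6),(6,7),(7,4),(0,4),(1,5),(2,6),(3,7)]:
        cv2.line(f,tuple(map(int,q[i])),tuple(map(int,q[j])),col,1)
E
python3 - <<'E'
from h import *
for i in range(3): manip.grab_frame("wrist")
s=manip.state();print(s["time"],s["tool_pos"],s["tool_rot"])
c=manip.get_calibration("wrist")
f=manip.grab_frame("wrist")
det(["block_large_center","heater","pocket_seat","retainer_knob","retainer_pivot"],"wrist")
f=cv2.resize(f,(768,576));cv2.imwrite("pics/w2raw.png",f)
b=box([.626,.067,.102],0,-27);draw(f,b,"wrist",c,(0,0,255))
p=box([.640,-.048,.057],7,0,.099,.053,.02);draw(f,p,"wrist",c,(0,255,0))
g=cv2.resize(cv2.imread("pics/top0.png"),(768,576));ct=manip.get_calibration("top")
draw(g,b,"top",ct,(0,0,255));draw(g,p,"top",ct,(0,255,0))
out=np.hstack([cv2.resize(f[170:410,170:450],None,fx=1.43,fy=1.43),cv2.resize(g[210:370,290:490],None,fx=2,fy=2)[:343].copy() if 0 else cv2.resize(g[215:365,300:490],(400,343))])
cv2.imwrite("pics/ov1.png",out);print(out.shape)
E
```

```text
3.4 [0.60061074 0.06950865 0.42481288] [ 7.13032154e-05 -8.86059614e-04  9.99999605e-01  6.44572084e-06]
wrist tip block_large_center 0.57 [0.6232 0.0677 0.1004] {}
wrist box block_large_center 0.94 [0.6271 0.0673 0.113 ] {}
wrist tip heater 0.82 [ 6.445e-01 -4.300e-02 -3.000e-04] {}
wrist box heater 0.83 [ 0.6182 -0.038   0.0462] {}
wrist tip pocket_seat 0.7 [ 0.6473 -0.0495  0.0689] {}
wrist tip retainer_knob 0.95 [ 0.5584 -0.0031  0.1139] {}
wrist box retainer_knob 0.79 [ 0.5628 -0.0301  0.0998] {}
wrist tip retainer_pivot 0.86 [ 0.5665 -0.0513  0.097 ] {}
wrist box retainer_pivot 0.78 [ 0.621  -0.0388  0.0469] {}
(343, 800, 3)
```

View pics/ov1.png

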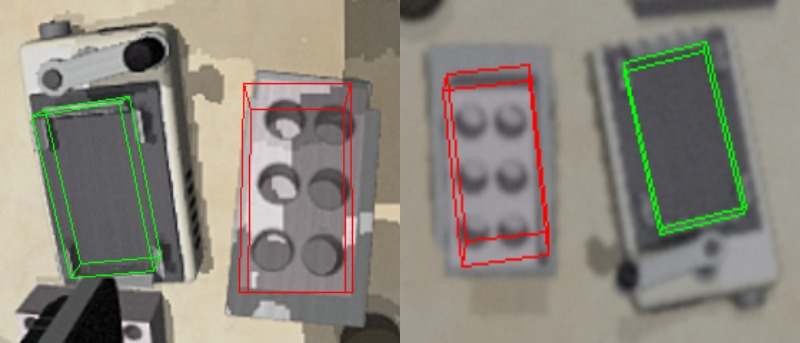

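The still-arm fixes agree with the other cameras. The block centre is about (0.6245, 0.068, 0.102) with yaw around -5°. The pocket lies a little further toward +y than my green overlay, and I'll refine that later. I'm descending to the block now, gripping 8 mm above centre to clear the plate.

>>> play_rows --increments '[{"offset": [-10,0,40],"twist": 0.04,"grip": 1},{"offset": [-20,-1,80],"twist": 0.085,"grip": 1},{"offset": [-24,-1,115],"twist": 0.085,"grip": 1},{"offset": [-24,-1,145],"twist": 0.085,"grip": 1},{"offset": [-24,-1,162],"twist": 0.085,"grip": 1}]'

```text
time: 4.32
tool_pos: [0.6234, 0.068, 0.2577]
tool_rot: [-0.003, 0.042, 0.999, -0.0]
contact_force: [-0.9, 0.8, -0.6]
gripper_width: 1.003
```

```bash
python3 - <<'E'
from h import *
for i in range(2): manip.grab_frame("wrist")
s=manip.state();print(s["time"],s["tool_pos"],s["tool_rot"],s["contact_force"])
c=manip.get_calibration("wrist")
f=cv2.resize(manip.grab_frame("wrist"),(768,576))
det(["block_large_center","pocket_seat","retainer_knob","retainer_pivot"],"wrist")
b=box([.6245,.068,.102],-5,-27);draw(f,b,"wrist",c,(0,0,255))
p=box([.642,-.046,.057],8,0,.099,.053,.02);draw(f,p,"wrist",c,(0,255,0))
cv2.imwrite("pics/w3.png",f)
E
```

```text
4.4167 [0.62300408 0.06808414 0.25760755] [-4.54353384e-03  4.19324447e-02  9.99110103e-01 -1.68381898e-04] [ 0.77160209  0.25577243 -1.36418999]
wrist tip block_large_center 0.76 [0.628  0.0672 0.102 ] {}
wrist tip block_large_center 0.31 [ 0.6477 -0.0459  0.0052] {}
wrist box block_large_center 0.8 [0.6093 0.0699 0.1172] {}
wrist tip pocket_seat 0.82 [ 0.6482 -0.0492  0.07  ] {}
wrist tip retainer_knob 0.96 [ 0.5595 -0.0073  0.1176] {}
wrist tip retainer_pivot 0.72 [ 0.5703 -0.0516  0.0991] {}
```

View pics/w3.png

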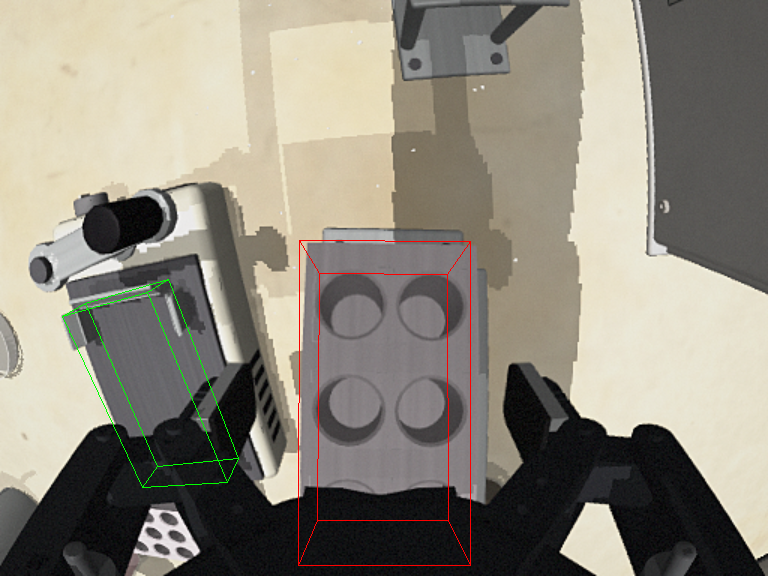

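The overlay fits: the block fills columns 305–478 and its near end is at row 240, which puts it about 2 mm further toward +y than my model. The fingers straddle both long sides, so I'm closing and lifting.

>>> play_rows --increments '[{"offset": [0,2,-4],"twist": 0,"grip": 1},{"offset": [0,2,-4],"twist": 0,"grip": 0},{"offset": [0,2,-4],"twist": 0,"grip": 0},{"offset": [0,2,-4],"twist": 0,"grip": 0},{"offset": [0,2,-4],"twist": 0,"grip": 0}]'

```text
time: 5.23
tool_pos: [0.6251, 0.0702, 0.2673]
tool_rot: [0.0, 0.042, 0.999, 0.0]
contact_force: [-1.1, 1.2, 5.8]
gripper_width: 0.575
```

>>> play_rows --increments '[{"offset": [0,0,0],"twist": 0,"grip": 0},{"offset": [0,0,0],"twist": 0,"grip": 0},{"offset": [0,0,0],"twist": 0,"grip": 0},{"offset": [0,0,0],"twist": 0,"grip": 0},{"offset": [0,0,0],"twist": 0,"grip": 0}]'

```text
time: 5.65
tool_pos: [0.6251, 0.0702, 0.2673]
tool_rot: [0.0, 0.042, 0.999, 0.0]
contact_force: [-1.9, 1.4, 4.8]
gripper_width: 0.58
```

>>> play_rows --increments '[{"offset": [0,0,-10],"twist": 0,"grip": 0},{"offset": [0,0,-30],"twist": 0,"grip": 0},{"offset": [0,0,-55],"twist": 0,"grip": 0},{"offset": [0,0,-80],"twist": 0,"grip": 0},{"offset": [0,0,-95],"twist": 0,"grip": 0}]'

```text
time: 6.07
tool_pos: [0.625, 0.07, 0.3633]
tool_rot: [0.001, 0.042, 0.999, -0.0]
contact_force: [1.7, -0.3, -3.5]
gripper_width: 0.574
```

>>> play_rows --increments '[{"offset": [33,-18,0],"twist": -0.045,"grip": 0},{"offset": [66,-36,0],"twist": -0.09,"grip": 0},{"offset": [98,-54,0],"twist": -0.135,"grip": 0},{"offset": [131,-72,0],"twist": -0.18,"grip": 0},{"offset": [163,-90,0],"twist": -0.227,"grip": 0}]'

```text
time: 6.48
tool_pos: [0.453, -0.0063, 0.36]
tool_rot: [-0.001, -0.073, 0.997, 0.0]
contact_force: [-0.4, -0.5, -3.8]
gripper_width: 0.573
```

```bash
python3 - <<'E'
from h import *
for i in range(3): manip.grab_frame("wrist")
s=manip.state();print(s["time"],s["tool_pos"],s["tool_rot"],s["contact_force"],s["ft_torque"],s["gripper_width"])
c=manip.get_calibration("wrist")
f=cv2.resize(manip.grab_frame("wrist"),(768,576))
det(["block_large_center"],"wrist")
g=cv2.resize(manip.grab_frame("side"),(768,576));det(["block_large_center"],"side")
cv2.imwrite("pics/w4.png",np.hstack([f[100:520,120:600],g[150:450,200:520]][:1]+[cv2.resize(g[170:430,280:480],(320,420))]))
E
```

```text
6.6333 [ 0.45249998 -0.00641322  0.35972464] [-1.18692184e-03 -7.05335825e-02  9.97508687e-01  1.53360906e-04] [ 0.04269869 -0.3984714  -4.17154964] [ 0.0568316  -0.0070361  -0.04266752] 0.5745316124260575
wrist tip block_large_center 0.73 [ 0.4561 -0.0106  0.1945] {}
wrist box block_large_center 0.88 [ 0.4417 -0.0099  0.2072] {}
side tip block_large_center 0.68 [ 0.4555 -0.006   0.1959] {}
side box block_large_center 0.58 [0.4689 0.0132 0.2024] {}
```

View pics/w4.png

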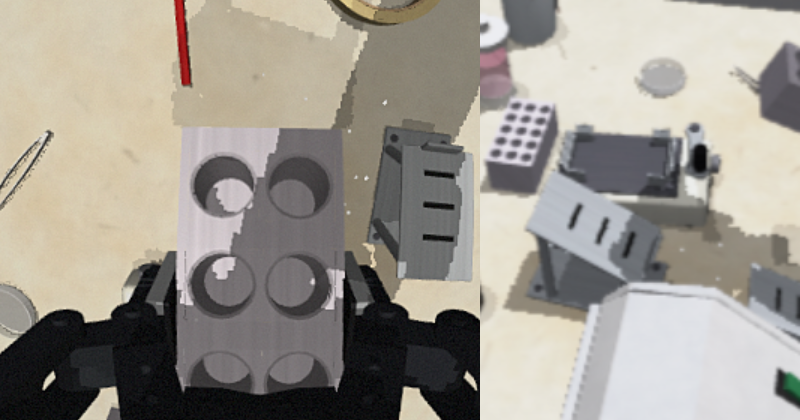

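The block is held tilted. The right crop shows the stand empty, and the small look-alike stand is clear to the right. Next I lower the block to the free bench and level it by leading it in an arc about its low edge.

>>> play_rows --increments '[{"offset": [-3,-6,30],"twist": 0,"grip": 0},{"offset": [-7,-11,65],"twist": 0,"grip": 0},{"offset": [-7,-11,100],"twist": 0,"grip": 0},{"offset": [-7,-11,130],"twist": 0,"grip": 0},{"offset": [-7,-11,145],"twist": 0,"grip": 0}]'

```text
time: 7.35
tool_pos: [0.4623, -0.0153, 0.2121]
tool_rot: [-0.004, -0.072, 0.997, 0.001]
contact_force: [-0.2, 0.2, -3.8]
gripper_width: 0.576
```

>>> play_rows --increments '[{"offset": [0,0,2],"twist": 0,"grip": 0},{"offset": [0,0,4],"twist": 0,"grip": 0},{"offset": [0,0,6],"twist": 0,"grip": 0},{"offset": [0,0,8],"twist": 0,"grip": 0},{"offset": [0,0,8],"twist": 0,"grip": 0}]'

```text
time: 7.77
tool_pos: [0.4643, -0.0159, 0.2101]
tool_rot: [0.001, -0.072, 0.997, -0.0]
contact_force: [0.3, 0.5, -4.3]
gripper_width: 0.577
```

>>> play_rows --increments '[{"offset": [0,0,3],"twist": 0,"grip": 0},{"offset": [-3,0,6],"twist": 0,"grip": 0},{"offset": [-6,0,9],"twist": 0,"grip": 0},{"offset": [-9,0,12],"twist": 0,"grip": 0},{"offset": [-9,0,12],"twist": 0,"grip": 0}]'

```text
time: 8.18
tool_pos: [0.4744, -0.0146, 0.1995]
tool_rot: [0.002, -0.071, 0.997, -0.0]
contact_force: [0.1, 0.7, 5.5]
gripper_width: 0.575
```

>>> play_rows --increments '[{"offset": [-3,0,4],"twist": 0,"grip": 0},{"offset": [-6,0,8],"twist": 0,"grip": 0},{"offset": [-8,0,12],"twist": 0,"grip": 0},{"offset": [-8,0,14],"twist": 0,"grip": 0},{"offset": [-8,0,14],"twist": 0,"grip": 0}]'

```text
time: 8.6
tool_pos: [0.484, -0.0133, 0.1873]
tool_rot: [0.005, -0.071, 0.997, 0.0]
contact_force: [4.2, 4.8, 8.9]
gripper_width: 0.577
```

```bash
python3 - <<'E'
from h import *
s=manip.state();print(s["time"],s["tool_pos"],s["tool_rot"],s["contact_force"],s["ft_torque"],s["gripper_width"])
E
```

```text
8.6 [ 0.48395984 -0.01334884  0.18728977] [ 5.24681197e-03 -7.08401828e-02  9.97473876e-01  7.77977309e-05] [4.18619853 4.79638851 8.85993685] [ 0.67256527 -0.05379301 -0.20905356] 0.5765325579523893
```

>>> play_rows --increments '[{"offset": [0,0,2],"twist": 0,"grip": 0},{"offset": [0,0,4],"twist": 0,"grip": 0},{"offset": [0,0,4],"twist": 0,"grip": 0},{"offset": [0,0,4],"twist": 0,"grip": 0},{"offset": [0,0,4],"twist": 0,"grip": 0}]'

```text
time: 9.02
tool_pos: [0.4849, -0.0133, 0.1845]
tool_rot: [0.007, -0.071, 0.997, 0.0]
contact_force: [6.6, 5.8, 10.7]
gripper_width: 0.575
```

```bash
python3 - <<'E'
from h import *
f=manip.grab_frame("wrist");c=manip.get_calibration("wrist");det(["block_large_center"],"wrist")
s=manip.state();print(s["time"],s["tool_pos"],s["tool_rot"],s["contact_force"],s["ft_torque"],s["gripper_width"])
g=manip.grab_frame("side");det(["block_large_center"],"side")
cv2.imwrite("pics/w5.png",np.hstack([f,g[150:300,150:450][:, :]] if 0 else [cv2.resize(f,(512,384)),cv2.resize(g[140:300,230:350],(288,384))]))
E
```

```text
wrist tip block_large_center 0.86 [ 0.4806 -0.0156  0.0235] {}
wrist box block_large_center 0.8 [ 0.4622 -0.0225  0.0424] {}
9.1667 [ 0.48490901 -0.01325152  0.18448128] [ 7.45269838e-03 -7.06841420e-02  9.97470905e-01  5.90252229e-05] [ 7.22435712  5.41474401 11.28644649] [ 0.98985019 -0.46157524 -0.2500487 ] 0.5746510168703498
side tip block_large_center 0.59 [ 0.568  -0.0507  0.0976] {}
side tip block_large_center 0.56 [ 0.4838 -0.0128  0.0198] {}
side box block_large_center 0.85 [0.4723 0.002  0.0349] {}
```

View pics/w5.png

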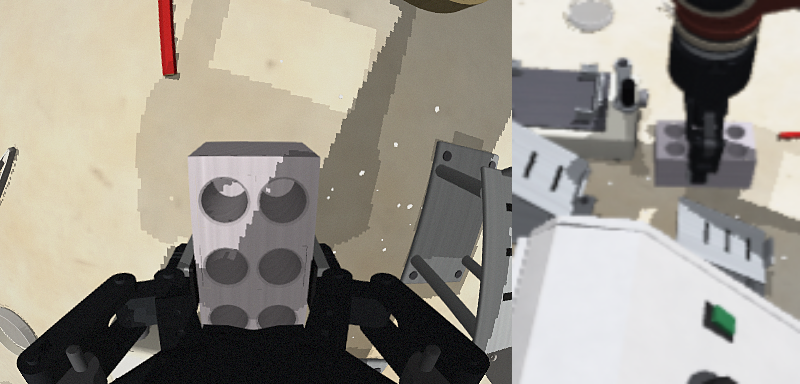

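The block now looks flat on the bench, with its near face at (254,150) and the top face square to the fingers. I'm releasing it so it settles, then regripping.

>>> play_rows --increments '[{"offset": [0,0,-2],"twist": 0,"grip": 0.8},{"offset": [1,0,-2],"twist": 0,"grip": 0.8},{"offset": [3,0,-2],"twist": 0,"grip": 0.8},{"offset": [3,0,-2],"twist": 0,"grip": 0.8},{"offset": [3,0,-2],"twist": 0,"grip": 0.8}]'

```text
time: 9.73
tool_pos: [0.4768, -0.0138, 0.1801]
tool_rot: [-0.001, -0.071, 0.997, 0.0]
contact_force: [0.6, 1.1, -0.5]
gripper_width: 0.8
```

>>> play_rows --increments '[{"offset": [0,0,0],"twist": 0,"grip": 0},{"offset": [0,0,0],"twist": 0,"grip": 0},{"offset": [0,0,0],"twist": 0,"grip": 0},{"offset": [0,0,0],"twist": 0,"grip": 0},{"offset": [0,0,0],"twist": 0,"grip": 0}]'

```text
time: 10.15
tool_pos: [0.4773, -0.0139, 0.1806]
tool_rot: [-0.0, -0.072, 0.997, -0.0]
contact_force: [0.6, -0.7, -0.1]
gripper_width: 0.579
```

```bash
python3 - <<'E'
from h import *
T=[]
s=manip.state();print(s["time"],s["tool_pos"],s["tool_rot"],s["contact_force"],s["ft_torque"],s["gripper_width"])
c=manip.get_calibration("wrist");f=cv2.resize(manip.grab_frame("wrist"),(768,576));det(["block_large_center","retainer_knob","retainer_pivot"],"wrist")
g=cv2.resize(manip.grab_frame("top"),(768,576))
det(["heater","pocket_seat","retainer_knob","retainer_pivot"],"top")
manip.grab_frame("side");det(["heater","pocket_seat","retainer_knob","retainer_pivot"],"side")
draw(f,box([.482,-.0145,.022],8,0),"wrist",c,(0,0,255))
cv2.imwrite("pics/w6.png",f)
# pocket overlays on raw w2 (needs saved pose) and top0
E
```

```text
10.15 [ 0.47733253 -0.01387375  0.18062503] [-6.33503473e-05 -7.15382105e-02  9.97437853e-01 -9.63496543e-05] [ 0.59784178 -0.73436421 -0.09772614] [-0.12536469  0.05824475 -0.02262467] 0.5786303667861306
wrist box block_large_center 0.68 [ 0.4587 -0.0197  0.0469] {}
wrist box retainer_pivot 0.57 [ 0.5547 -0.0729  0.031 ] {}
top tip heater 0.77 [ 6.444e-01 -4.230e-02  4.000e-04] {}
top box heater 0.9 [ 0.6268 -0.0418  0.0435] {}
top box heater 0.28 [ 0.5613 -0.0245  0.1008] {}
top tip pocket_seat 0.87 [ 0.6439 -0.0482  0.0679] {}
top tip retainer_knob 0.53 [ 0.5533 -0.0034  0.1116] {}
top box retainer_knob 0.75 [ 0.5584 -0.0281  0.099 ] {}
top tip retainer_pivot 0.9 [ 0.567  -0.0552  0.0965] {}
top box retainer_pivot 0.7 [ 0.6244 -0.0461  0.0447] {}
side tip heater 0.77 [ 0.6447 -0.0463 -0.002 ] {}
side box heater 0.64 [ 0.6082 -0.0347  0.0446] {}
side tip pocket_seat 0.8 [ 0.6427 -0.0493  0.0692] {}
side tip retainer_knob 0.67 [5.529e-01 1.000e-04 1.179e-01] {}
side box retainer_knob 0.58 [0.5604 0.0016 0.1054] {}
side tip retainer_pivot 0.65 [ 0.5691 -0.051   0.0962] {}
side box retainer_pivot 0.89 [ 0.6131 -0.032   0.0439] {}
```

View pics/w6.png

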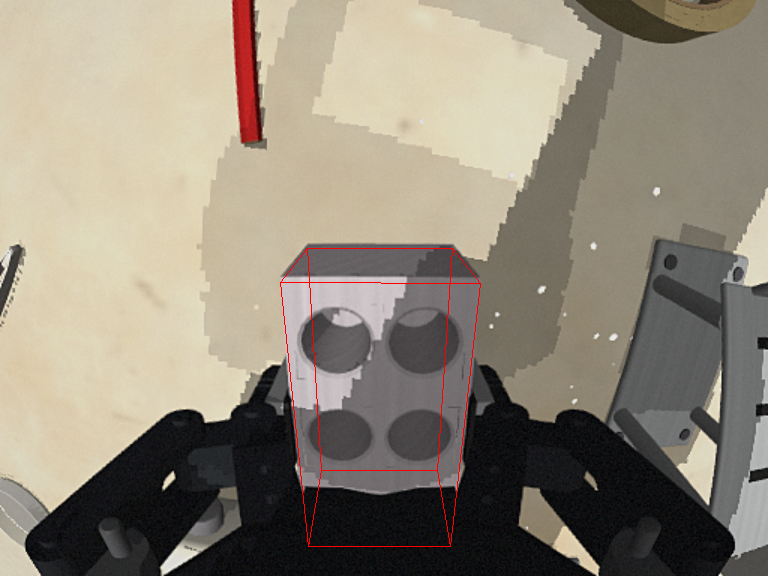

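The block is flat. Its near top edge is at row 278 and its yaw matches the tool's, at 8.2°. Its centre is about 3 mm ahead of the pads. For a precise heater pose I'll extract straight edges from the still wrist picture and the top picture, and overlay the pocket.

```bash
cat > hp.py <<'E'
from h import *
def cal2():
    c=manip.get_calibration("wrist");s=manip.state()
    T=np.array(c["T"]);B=np.eye(4);B[:3,:3]=rot(s["tool_rot"]);B[:3,3]=s["tool_pos"]
    X=np.linalg.inv(B)@T
    B2=np.eye(4);B2[:3,:3]=rot([7.13e-5,-8.8606e-4,.9999996,6.4e-6]);B2[:3,3]=[.60061,.06951,.42481]
    return dict(c,T=B2@X)
E
python3 - <<'E'
from hp import *
lsd=cv2.createLineSegmentDetector()
for name,cam,cal,roi in(("pics/w2raw.png","wrist",cal2(),(180,175,320,375)),("pics/t1.png","top",manip.get_calibration("top"),(385,220,490,355))):
    g=cv2.imread(name,0);x0,y0,x1,y1=roi
    L=lsd.detect(g[y0:y1,x0:x1])[0][:,0]
    for l in L:
        l=l+np.array([x0,y0,x0,y0])
        if np.hypot(l[2]-l[0],l[3]-l[1])<22: continue
        a=ray(l[:2]/1.5,cam,.056,cal);b=ray(l[2:]/1.5,cam,.056,cal);d=b-a
        print(cam,l.round(),"mid",((a+b)/2)[:2].round(4),"len",np.linalg.norm(d).round(3),"yaw",((np.degrees(np.arctan2(d[1],d[0]))+45)%90-45).round(1), "x" if abs(d[0])>abs(d[1]) else "y")
f=cv2.imread("pics/w2raw.png");c=cal2()
draw(f,box([.6437,-.046,.056],7,0,.099,.053,.02),"wrist",c,(0,255,0))
g=cv2.imread("pics/t1.png");draw(g,box([.6437,-.046,.056],7,0,.099,.053,.02),"top",manip.get_calibration("top"),(0,255,0))
cv2.imwrite("pics/ov2.png",np.hstack([cv2.resize(f[175:380,175:325],(439,600)),cv2.resize(g[220:355,385:485],(360,600))[:, :]]))
E
```

```text
wrist [280. 227. 299. 366.] mid [ 0.6371 -0.0043] len 0.119 yaw 4.1 x
wrist [230. 191. 278. 185.] mid [ 0.5464 -0.0286] len 0.039 yaw 4.7 y
wrist [262. 238. 201. 245.] mid [ 0.5885 -0.0504] len 0.053 yaw 4.8 y
wrist [212. 362. 206. 325.] mid [ 0.6777 -0.0798] len 0.035 yaw 1.5 x
wrist [268. 190. 241. 193.] mid [ 0.5497 -0.0284] len 0.023 yaw 4.8 y
wrist [205. 324. 195. 269.] mid [ 0.6355 -0.0827] len 0.049 yaw 4.5 x
wrist [299. 367. 276. 368.] mid [ 0.6983 -0.0104] len 0.021 yaw 2.5 y
wrist [274. 361. 249. 362.] mid [ 0.693  -0.0327] len 0.023 yaw 4.3 y
wrist [202. 248. 254. 242.] mid [ 0.5914 -0.0533] len 0.046 yaw 4.0 y
wrist [193. 269. 190. 238.] mid [ 0.598  -0.0859] len 0.026 yaw 0.2 x
wrist [306. 365. 286. 212.] mid [0.6312 0.001 ] len 0.13 yaw 4.3 x
wrist [207. 197. 186. 202.] mid [ 0.5536 -0.0781] len 0.02 yaw 8.4 y
wrist [257. 227. 279. 226.] mid [ 0.5774 -0.0186] len 0.019 yaw 3.2 y
wrist [197. 368. 221. 371.] mid [ 0.7033 -0.0839] len 0.023 yaw -4.2 y
wrist [298. 195. 299. 222.] mid [0.564  0.0062] len 0.02 yaw 0.5 x
wrist [304. 255. 313. 343.] mid [0.6377 0.0114] len 0.07
[... 343 characters left out ...]
n 0.066 yaw 4.3 x
wrist [293. 343. 289. 314.] mid [ 0.6626 -0.0046] len 0.026 yaw 4.0 x
wrist [184. 206. 188. 234.] mid [ 0.5699 -0.0885] len 0.024 yaw 4.2 x
top [449. 317. 413. 327.] mid [ 0.5785 -0.0355] len 0.048 yaw 10.7 y
top [413. 325. 396. 237.] mid [ 0.6375 -0.0072] len 0.122 yaw 4.1 x
top [415. 348. 477. 337.] mid [ 0.5496 -0.052 ] len 0.081 yaw 3.8 y
top [391. 238. 407. 322.] mid [ 0.6395 -0.0007] len 0.115 yaw 4.1 x
top [453. 227. 471. 313.] mid [ 0.6437 -0.0848] len 0.119 yaw 4.1 x
top [453. 347. 415. 353.] mid [ 0.5423 -0.0349] len 0.05 yaw 2.8 y
top [402. 320. 387. 240.] mid [0.6401 0.0056] len 0.109 yaw 4.2 x
top [471. 221. 413. 223.] mid [ 0.7121 -0.0662] len 0.077 yaw -4.2 y
```

View pics/ov2.png

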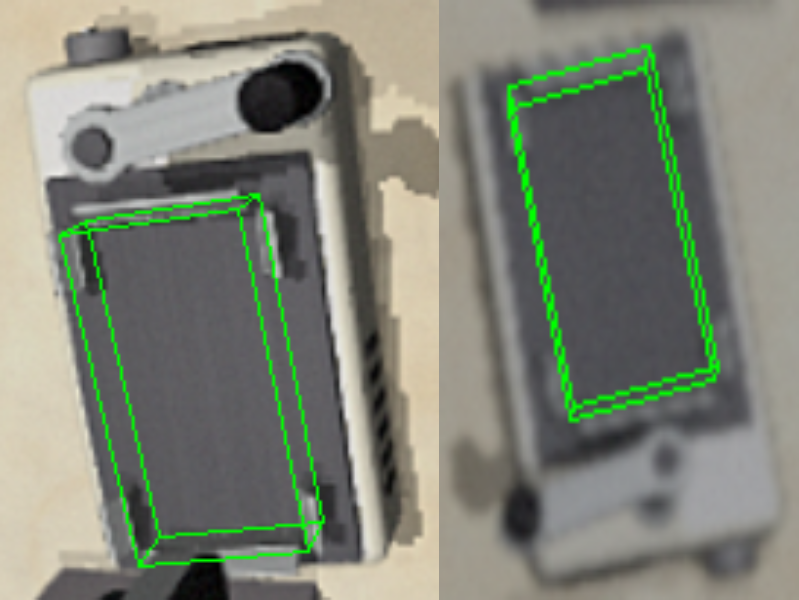

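The edges give a heater yaw of 4.2° in both cameras. Combining edges and fixes puts the pocket centre at about (0.644, -0.046), and my overlay's 7° was too much. I'm lifting the block and carrying it over the pocket.

>>> play_rows --increments '[{"offset": [0,0,-20],"twist": 0,"grip": 0},{"offset": [0,0,-55],"twist": 0,"grip": 0},{"offset": [0,0,-95],"twist": 0,"grip": 0},{"offset": [0,0,-130],"twist": 0,"grip": 0},{"offset": [0,0,-160],"twist": 0,"grip": 0}]'

```text
time: 11.72
tool_pos: [0.477, -0.0136, 0.3426]
tool_rot: [0.0, -0.072, 0.997, 0.0]
contact_force: [1.3, -0.5, -3.8]
gripper_width: 0.579
```

>>> play_rows --increments '[{"offset": [-31,-11,0],"twist": 0.014,"grip": 0},{"offset": [-62,-22,0],"twist": 0.028,"grip": 0},{"offset": [-94,-33,0],"twist": 0.042,"grip": 0},{"offset": [-126,-44,0],"twist": 0.056,"grip": 0},{"offset": [-157,-56,0],"twist": 0.07,"grip": 0}]'

```text
time: 12.13
tool_pos: [0.6418, -0.0467, 0.3392]
tool_rot: [-0.001, -0.036, 0.999, 0.001]
contact_force: [-0.0, -0.5, -2.8]
gripper_width: 0.575
```

>>> play_rows --increments '[{"offset": [0,0,30],"twist": 0,"grip": 0},{"offset": [0,0,55],"twist": 0,"grip": 0},{"offset": [0,0,72],"twist": 0,"grip": 0},{"offset": [0,0,80],"twist": 0,"grip": 0},{"offset": [0,0,80],"twist": 0,"grip": 0}]'

```text
time: 12.55
tool_pos: [0.6392, -0.0464, 0.2565]
tool_rot: [-0.004, -0.037, 0.999, 0.001]
contact_force: [0.4, -0.8, -4.6]
gripper_width: 0.577
```

```bash
python3 - <<'E'
from h import *
for i in range(3): manip.grab_frame("wrist")
s=manip.state();print(s["time"],s["tool_pos"],s["tool_rot"],s["contact_force"],s["gripper_width"])
c=manip.get_calibration("wrist");f=cv2.resize(manip.grab_frame("wrist"),(1024,768))
det(["block_large_center","pocket_seat","retainer_pivot","retainer_knob"],"wrist")
r=rot(s["tool_rot"]);yaw=np.degrees(np.arctan2(-r[1,0],-r[0,0]));print("yaw",yaw)
h=-r[:,0];h[2]=0;bc=s["tool_pos"]+.0033*h;bc[2]=s["tool_pos"][2]-.1806+.022
draw(f,box(bc,yaw,0),"wrist",c,(0,0,255),2)
draw(f,box([.644,-.0462,.056],4.2,0,.099,.053,.02),"wrist",c,(0,255,0),2)
cv2.imwrite("pics/w7.png",f[150:700,120:880])
E
```

```text
12.7 [ 0.64117147 -0.04680779  0.26214506] [ 1.04054093e-03 -3.66022432e-02  9.99329358e-01 -1.63194768e-04] [-0.24908919  0.35625286 -3.34668033] 0.5779289694463472
wrist tip block_large_center 0.69 [ 0.6443 -0.0486  0.1042] {}
wrist box block_large_center 0.91 [ 0.6243 -0.0542  0.1266] {}
wrist tip retainer_pivot 0.98 [ 0.5681 -0.0522  0.0968] {}
wrist box retainer_pivot 0.87 [ 0.5693 -0.0465  0.0428] {}
wrist tip retainer_knob 0.97 [ 0.5594 -0.0053  0.115 ] {}
wrist box retainer_knob 0.8 [ 0.5643 -0.0306  0.1008] {}
yaw 4.195271380229094
```

View pics/w7.png

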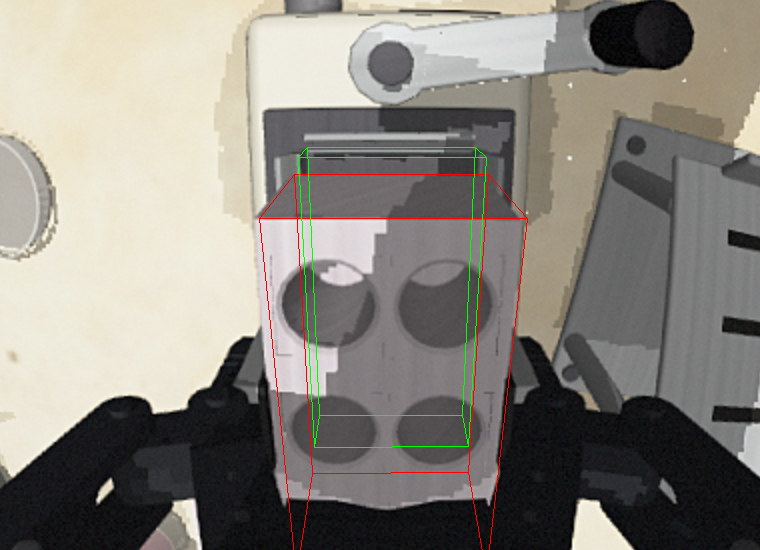

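The pocket and block agree in this picture. The heater's centreline is at column about 389.5 (body 248–528, dark plate 264–515, pivot 390) and the block's is at about 392, which is within 0.3 mm once converted to distance. Yaw is parallel, and the near wall line at row 152 matches the overlay. I'm lowering it now.

>>> play_rows --increments '[{"offset": [0,0,6],"twist": 0,"grip": 0},{"offset": [0,0,12],"twist": 0,"grip": 0},{"offset": [0,0,17],"twist": 0,"grip": 0},{"offset": [0,0,20],"twist": 0,"grip": 0},{"offset": [0,0,22],"twist": 0,"grip": 0}]'

```text
time: 13.52
tool_pos: [0.6403, -0.0467, 0.2373]
tool_rot: [-0.001, -0.037, 0.999, 0.0]
contact_force: [-0.1, 0.2, -3.9]
gripper_width: 0.577
```

>>> play_rows --increments '[{"offset": [0,0,3],"twist": 0,"grip": 0},{"offset": [0,0,6],"twist": 0,"grip": 0},{"offset": [0,0,9],"twist": 0,"grip": 0},{"offset": [0,0,11],"twist": 0,"grip": 0},{"offset": [0,0,11],"twist": 0,"grip": 0}]'

```text
time: 13.93
tool_pos: [0.6405, -0.0468, 0.2271]
tool_rot: [-0.0, -0.037, 0.999, 0.0]
contact_force: [-1.2, 0.7, -4.2]
gripper_width: 0.577
```

>>> play_rows --increments '[{"offset": [0,0,1],"twist": 0,"grip": 0},{"offset": [0,0,2],"twist": 0,"grip": 0},{"offset": [0,0,2],"twist": 0,"grip": 0},{"offset": [0,0,2],"twist": 0,"grip": 0},{"offset": [0,0,2],"twist": 0,"grip": 0}]'

```text
time: 14.35
tool_pos: [0.6409, -0.0468, 0.2266]
tool_rot: [0.0, -0.037, 0.999, -0.0]
contact_force: [-3.1, -0.1, 2.7]
gripper_width: 0.578
```

Contact came at z = 0.2266, which is exactly the height expected for a full seat. I'm releasing and lifting, then checking.

>>> play_rows --increments '[{"offset": [0,0,-1],"twist": 0,"grip": 0.75},{"offset": [0,0,-1],"twist": 0,"grip": 0.75},{"offset": [0,0,-1],"twist": 0,"grip": 0.75},{"offset": [0,0,-1],"twist": 0,"grip": 0.75},{"offset": [0,0,-1],"twist": 0,"grip": 0.75}]'

```text
time: 14.77
tool_pos: [0.6409, -0.0469, 0.2268]
tool_rot: [0.0, -0.037, 0.999, -0.0]
contact_force: [1.0, -0.3, 0.1]
gripper_width: 0.748
```

>>> play_rows --increments '[{"offset": [0,0,-15],"twist": 0,"grip": 0.75},{"offset": [0,0,-40],"twist": 0,"grip": 0.75},{"offset": [0,0,-75],"twist": 0,"grip": 0.75},{"offset": [20,10,-105],"twist": 0,"grip": 0.75},{"offset": [40,20,-125],"twist": 0,"grip": 0.75}]'

```text
time: 15.18
tool_pos: [0.6, -0.0301, 0.357]
tool_rot: [0.003, -0.036, 0.999, -0.001]
contact_force: [0.4, 0.3, 0.5]
gripper_width: 0.749
```

```bash
python3 - <<'E'
from h import *
for i in range(4): manip.grab_frame("wrist")
s=manip.state();print(s["time"],s["tool_pos"],s["tool_rot"],s["contact_force"],s["gripper_width"])
c=manip.get_calibration("wrist");f=cv2.resize(manip.grab_frame("wrist"),(1024,768))
det(["block_large_center","retainer_pivot","retainer_knob"],"wrist")
draw(f,box([.644,-.0465,.068],4.2,0),"wrist",c,(0,0,255),2)
cv2.imwrite("pics/w8.png",f[100:650,120:880])
manip.grab_frame("side");det(["block_large_center","retainer_knob"],"side")
E
```

```text
15.3833 [ 0.59933603 -0.02967404  0.3534362 ] [ 1.48663558e-03 -3.67458990e-02  9.99323460e-01 -3.88751148e-04] [ 0.25102732 -0.06899987 -0.83529583] 0.7473492365007552
wrist tip block_large_center 0.55 [ 0.6446 -0.051   0.0667] {}
wrist box block_large_center 0.62 [ 0.6353 -0.0504  0.088 ] {}
wrist tip retainer_pivot 0.73 [ 0.5641 -0.0546  0.1004] {}
wrist box retainer_pivot 0.84 [ 0.5845 -0.0384  0.042 ] {}
wrist tip retainer_knob 0.72 [ 0.556  -0.0058  0.1144] {}
wrist box retainer_knob 0.65 [ 0.5635 -0.0293  0.1   ] {}
side box block_large_center 0.55 [ 0.6445 -0.0301  0.082 ] {}
side tip retainer_knob 0.71 [ 5.542e-01 -5.000e-04  1.151e-01] {}
side box retainer_knob 0.74 [ 0.5606 -0.0009  0.1038] {}
```

View pics/w8.png

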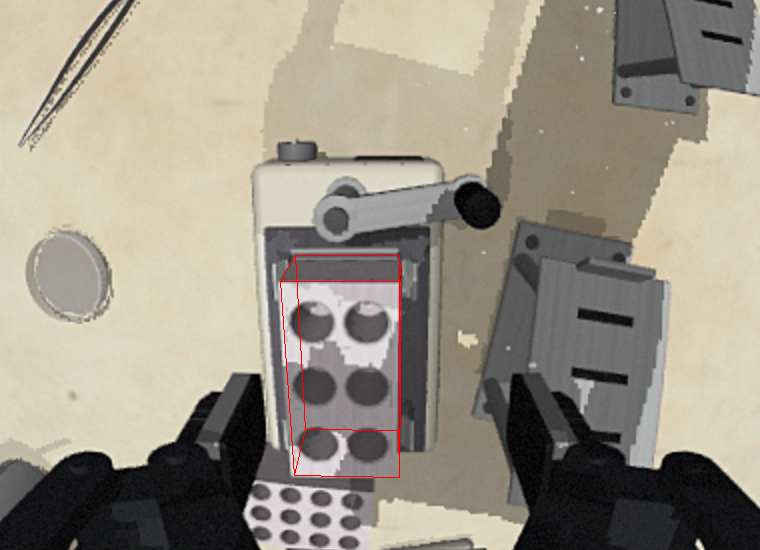

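The red model of a fully seated block matches the picture edge for edge: near top edge at row 281, right side at column 400, square with the heater. Edges and fixes put the retainer knob at about (0.557, -0.0015), with the arm at roughly -0.14 rad. I'm moving over the knob and pinching it.

>>> play_rows --increments '[{"offset": [20,15,10],"twist": 0,"grip": 0.75},{"offset": [40,31,30],"twist": 0,"grip": 0.75},{"offset": [40,31,50],"twist": 0,"grip": 0.75},{"offset": [40,31,66],"twist": 0,"grip": 0.75},{"offset": [40,31,76],"twist": 0,"grip": 0.75}]'

```text
time: 16.4
tool_pos: [0.5563, -0.0014, 0.2737]
tool_rot: [-0.001, -0.037, 0.999, 0.0]
contact_force: [0.0, -0.0, -0.3]
gripper_width: 0.749
```

>>> play_rows --increments '[{"offset": [0,0,0],"twist": 0,"grip": 0},{"offset": [0,0,0],"twist": 0,"grip": 0},{"offset": [0,0,0],"twist": 0,"grip": 0},{"offset": [0,0,0],"twist": 0,"grip": 0},{"offset": [0,0,0],"twist": 0,"grip": 0}]'

```text
time: 16.82
tool_pos: [0.5579, -0.0012, 0.2775]
tool_rot: [0.001, -0.036, 0.999, 0.001]
contact_force: [-0.7, 4.5, 2.8]
gripper_width: 0.138
```

>>> play_rows --increments '[{"offset": [0,0,0],"twist": 0,"grip": 0},{"offset": [0,0,0],"twist": 0,"grip": 0},{"offset": [0,0,0],"twist": 0,"grip": 0},{"offset": [0,0,0],"twist": 0,"grip": 0}]'

```text
time: 17.15
tool_pos: [0.5578, -0.0011, 0.2775]
tool_rot: [0.001, -0.037, 0.999, 0.001]
contact_force: [-1.1, 5.9, 3.1]
gripper_width: 0.14
```

```bash
python3 - <<'E'
from h import *
s=manip.state();print(s["time"],s["tool_pos"],s["tool_rot"],s["contact_force"],s["gripper_width"]*85)
manip.grab_frame("wrist")
det(["retainer_pivot","retainer_knob"],"wrist")
P=np.array([.5682,-.0519]);r=rot(s["tool_rot"]);k=s["tool_pos"][:2]-P
print("rel pivot",np.linalg.norm(k),np.degrees(np.arctan2(k[1],k[0])))
a0=np.degrees(np.arctan2(k[1],k[0]))
for a in np.linspace(a0,2.2,16):
    t=P+.052*np.array([np.cos(np.radians(a)),np.sin(np.radians(a))])-s["tool_pos"][:2]
    print(round(a,1),np.round(1000*(r.T@np.r_[t,0])[:2],1))
E
```

```text
17.15 [ 0.55783628 -0.00108548  0.27752065] [ 0.00126534 -0.03656759  0.99932967  0.00119596] [-1.06759032  5.94265819  3.10608185] 11.92057951853085
wrist tip retainer_pivot 0.93 [ 0.566  -0.0546  0.0966] {}
wrist box retainer_pivot 0.71 [ 0.5605 -0.0388  0.0394] {}
wrist tip retainer_knob 0.59 [ 0.5582 -0.0086  0.1151] {}
wrist box retainer_knob 0.88 [ 0.5618 -0.0312  0.1013] {}
rel pivot 0.05186060546916494 101.5274867435052
101.5 [0.  0.1]
94.9 [-6.   0.6]
88.3 [-12.    0.3]
81.7 [-17.9  -0.7]
75.0 [-23.7  -2.3]
68.4 [-29.2  -4.6]
61.8 [-34.5  -7.5]
55.2 [-39.4 -11. ]
48.6 [-43.8 -15.1]
41.9 [-47.7 -19.6]
35.3 [-51.1 -24.6]
28.7 [-53.9 -29.9]
22.1 [-56.1 -35.5]
15.4 [-57.6 -41.3]
8.8 [-58.5 -47.2]
2.2 [-58.6 -53.2]
```

The knob is pinched at radius 51.9 mm from the pivot, against an expected 52. I'm leading it round the arc.

>>> play_rows --increments '[{"offset": [-6,0.6,0],"twist": 0,"grip": 0},{"offset": [-12,0.3,0],"twist": 0,"grip": 0},{"offset": [-18,-0.7,0],"twist": 0,"grip": 0},{"offset": [-23.7,-2.3,0],"twist": 0,"grip": 0},{"offset": [-29.2,-4.6,0],"twist": 0,"grip": 0}]'

```text
time: 17.82
tool_pos: [0.5873, -0.0023, 0.2774]
tool_rot: [0.001, -0.036, 0.999, 0.004]
contact_force: [5.2, 13.5, 5.0]
gripper_width: 0.138
```

>>> play_rows --increments '[{"offset": [-5.3,-2.9,0],"twist": 0,"grip": 0},{"offset": [-10.2,-6.4,0],"twist": 0,"grip": 0},{"offset": [-14.6,-10.5,0],"twist": 0,"grip": 0},{"offset": [-18.5,-15,0],"twist": 0,"grip": 0},{"offset": [-18.5,-15,0],"twist": 0,"grip": 0}]'

```text
time: 18.23
tool_pos: [0.609, -0.0144, 0.2778]
tool_rot: [0.007, -0.036, 0.999, 0.006]
contact_force: [13.4, 19.6, -3.7]
gripper_width: 0.14
```

```bash
python3 - <<'E'
from h import *
s=manip.state();print(s["time"],s["tool_pos"],s["tool_rot"],s["contact_force"],s["gripper_width"]*85)
P=np.array([.5682,-.0519]);r=rot(s["tool_rot"]);k=s["tool_pos"][:2]-P
a0=np.degrees(np.arctan2(k[1],k[0]));print("rel pivot",np.linalg.norm(k),a0)
for a in np.linspace(a0,2.2,6):
    t=P+.052*np.array([np.cos(np.radians(a)),np.sin(np.radians(a))])-s["tool_pos"][:2]
    print(round(a,1),np.round(1000*(r.T@np.r_[t,0])[:2],1))
E
```

```text
18.2333 [ 0.60903267 -0.01444093  0.27775842] [ 0.00667144 -0.03588583  0.99931702  0.0057616 ] [13.44719503 19.62840416 -3.72847196] 11.940400347988229
rel pivot 0.05541199666067083 42.53264492561421
42.5 [ 2.7 -2.1]
34.5 [-1.5 -8.2]
26.4 [ -4.7 -14.7]
18.3 [ -7.  -21.7]
10.3 [ -8.3 -28.9]
2.2 [ -8.6 -36.2]
```

The force on the tool is growing outward, up to 24 N, so my pivot estimate is slightly off. I'll refit the circle from the grasp-point positions, allowing for tool tilt.

```bash
python3 - <<'E'
from h import *
from scipy.optimize import least_squares
s=manip.state()
D=[([.55783628,-.00108548,.2775],[.00126534,-.03656759,.99932967,.00119596]),([.5873,-.0023,.2774],[.001,-.036,.999,.004]),(s["tool_pos"],s["tool_rot"])]
G=[]
for p,q in D:
    q=np.array(q)/np.linalg.norm(q);G.append((np.array(p)+.155*rot(q)[:,2])[:2])
G=np.array(G);print(G.round(4))
f=least_squares(lambda c:np.hypot(*(G-c).T)-.052,[.568,-.052]);P=f.x;print(P,f.fun*1000)
k=G[-1]-P;a0=np.degrees(np.arctan2(k[1],k[0]))
# steps relative to the commanded pose (square tool, commanded at about .6068,-.0171)
C=np.array([.6068,-.0171]);yw=np.radians(4.2);X=np.array([-np.cos(yw),-np.sin(yw)]);Y=np.array([-np.sin(yw),np.cos(yw)])
print(a0)
for a in (a0,34,26,18,10,4.2,2):
    t=P+.052*np.array([np.cos(np.radians(a)),np.sin(np.radians(a))])-C
    print(round(a,1),np.round([1000*t@X,1000*t@Y],1))
E
```

```text
[[ 0.5582 -0.0007]
 [ 0.5876 -0.001 ]
 [ 0.611  -0.0126]]
[ 0.57469883 -0.05052803] [ 0.48328532 -0.87567399  0.53811476]
46.24141381319585
46.2 [-4.2  3.8]
34 [-10.7  -5.1]
26 [-13.8 -11.7]
18 [-16.  -18.6]
10 [-17.3 -25.7]
4.2 [-17.5 -31. ]
2 [-17.5 -33. ]
```

The pads only fix the knob along the jaw axis, so a constant offset along the other axis is plausible. I'm following the refitted arc in a small piece and watching the force.

>>> play_rows --increments '[{"offset": [-4,1,0],"twist": 0,"grip": 0},{"offset": [-6.5,-2,0],"twist": 0,"grip": 0},{"offset": [-9,-5.2,0],"twist": 0,"grip": 0},{"offset": [-11,-8.5,0],"twist": 0,"grip": 0},{"offset": [-12.5,-12,0],"twist": 0,"grip": 0}]'

```text
time: 18.65
tool_pos: [0.6219, -0.0265, 0.2777]
tool_rot: [0.006, -0.036, 0.999, 0.004]
contact_force: [12.3, 13.3, -4.7]
gripper_width: 0.131
```

>>> play_rows --increments '[{"offset": [-3,-2,0],"twist": 0,"grip": 0},{"offset": [-4.5,-5.5,0],"twist": 0,"grip": 0},{"offset": [-5.5,-9.5,0],"twist": 0,"grip": 0},{"offset": [-6,-13.5,0],"twist": 0,"grip": 0},{"offset": [-6,-13.5,0],"twist": 0,"grip": 0}]'

```text
time: 19.07
tool_pos: [0.6295, -0.0415, 0.2778]
tool_rot: [0.007, -0.036, 0.999, 0.001]
contact_force: [15.0, 4.1, -6.6]
gripper_width: 0.115
```

```bash
python3 - <<'E'
from h import *
s=manip.state();print(s["time"],s["tool_pos"],s["tool_rot"],s["contact_force"],s["gripper_width"]*85)
print((s["tool_pos"]+.155*rot(s["tool_rot"])[:,2])[:2])
for i in range(2): manip.grab_frame("wrist"); det(["retainer_pivot","retainer_knob"],"wrist")
E
```

```text
19.0667 [ 0.62945247 -0.04152294  0.27781942] [ 7.34456540e-03 -3.60128942e-02  9.99323962e-01  8.64499113e-04] [14.98748484  4.09203906 -6.58881792] 9.77289949528368
[ 0.63171809 -0.04117313]
wrist tip retainer_pivot 0.85 [ 0.566  -0.0525  0.0962] {}
wrist box retainer_pivot 0.8 [ 0.5879 -0.046   0.0433] {}
wrist box retainer_pivot 0.35 [ 0.7433 -0.0404  0.0399] {}
wrist tip retainer_knob 0.72 [ 0.6199 -0.048   0.1152] {}
wrist box retainer_knob 0.59 [ 0.5967 -0.0527  0.1011] {}
wrist tip retainer_pivot 0.57 [ 0.5669 -0.052   0.0987] {}
wrist box retainer_pivot 0.72 [ 0.589  -0.0469  0.0424] {}
wrist tip retainer_knob 0.89 [ 0.6193 -0.048   0.1136] {}
wrist box retainer_knob 0.78 [ 0.5983 -0.0515  0.1004] {}
```

The opening is shrinking and vision puts the knob at (0.6195, -0.048) while the grasp point is at x = 0.632. So the knob has slid to the pad edge, with the arm nearly across. I'm opening, recentring on the knob and pinching again.

>>> play_rows --increments '[{"offset": [0,0,0],"twist": 0,"grip": 0.6},{"offset": [0,0,0],"twist": 0,"grip": 0.6},{"offset": [4,-3,0],"twist": 0,"grip": 0.6},{"offset": [8,-6,0],"twist": 0,"grip": 0.6},{"offset": [8,-6,0],"twist": 0,"grip": 0.6}]'

```text
time: 19.98
tool_pos: [0.6182, -0.0493, 0.2756]
tool_rot: [-0.0, -0.036, 0.999, -0.0]
contact_force: [0.0, 0.3, 0.6]
gripper_width: 0.601
```

```bash
python3 - <<'E'
from h import *
for i in range(3): manip.grab_frame("wrist"); det(["retainer_pivot","retainer_knob"],"wrist")
manip.grab_frame("side");det(["retainer_pivot","retainer_knob"],"side")
s=manip.state();print(s["time"],s["tool_pos"],s["contact_force"],s["gripper_width"]*85)
E
```

```text
wrist tip retainer_pivot 0.96 [ 0.5693 -0.0527  0.0997] {}
wrist box retainer_pivot 0.66 [ 0.5849 -0.0496  0.0453] {}
wrist tip retainer_knob 0.72 [ 0.6206 -0.0476  0.1131] {}
wrist tip retainer_knob 0.52 [ 0.6487  0.0663 -0.0007] {}
wrist box retainer_knob 0.95 [ 0.5972 -0.0527  0.1028] {}
wrist tip retainer_pivot 0.71 [ 0.5701 -0.0534  0.0983] {}
wrist box retainer_pivot 0.72 [ 0.5878 -0.0491  0.0475] {}
wrist tip retainer_knob 0.56 [ 0.6196 -0.0495  0.113 ] {}
wrist box retainer_knob 0.69 [ 0.5957 -0.0497  0.1036] {}
wrist tip retainer_pivot 0.6 [ 0.5694 -0.0545  0.0984] {}
wrist box retainer_pivot 0.59 [ 0.5832 -0.0498  0.0414] {}
wrist tip retainer_knob 0.52 [ 0.7583 -0.0757  0.0188] {}
wrist box retainer_knob 0.93 [ 0.5957 -0.0506  0.0992] {}
side tip retainer_pivot 0.73 [ 0.5711 -0.051   0.0967] {}
side tip retainer_pivot 0.31 [ 0.6218 -0.0404  0.1153] {}
side box retainer_pivot 0.86 [ 0.5867 -0.0202  0.0401] {}
side tip retainer_knob 0.72 [ 0.6214 -0.0405  0.1168] {}
side box retainer_knob 0.63 [ 0.5841 -0.0431  0.1018] {}
20.9833 [ 0.61897992 -0.04851488  0.2756825 ] [0.28756627 0.22603282 0.06758622] 50.736293321996285
```

>>> play_rows --increments '[{"offset": [0,0,0],"twist": 0,"grip": 0},{"offset": [0,0,0],"twist": 0,"grip": 0},{"offset": [0,0,0],"twist": 0,"grip": 0},{"offset": [0,0,0],"twist": 0,"grip": 0},{"offset": [0,0,0],"twist": 0,"grip": 0}]'

```text
time: 21.4
tool_pos: [0.6191, -0.048, 0.276]
tool_rot: [0.0, -0.037, 0.999, 0.001]
contact_force: [-0.3, 5.3, 1.2]
gripper_width: 0.138
```

>>> play_rows --increments '[{"offset": [0,-1,0],"twist": 0,"grip": 0},{"offset": [0,-2,0],"twist": 0,"grip": 0},{"offset": [0,-3,0],"twist": 0,"grip": 0},{"offset": [0,-3,0],"twist": 0,"grip": 0},{"offset": [0,-3,0],"twist": 0,"grip": 0}]'

```text
time: 21.82
tool_pos: [0.6193, -0.0491, 0.276]
tool_rot: [0.0, -0.037, 0.999, 0.003]
contact_force: [-0.8, 12.4, 2.9]
gripper_width: 0.141
```

```bash
python3 - <<'E'
from h import *
s=manip.state();print(s["time"],s["tool_pos"],s["tool_rot"],s["contact_force"],s["gripper_width"]*85)
print((s["tool_pos"]+.155*rot(s["tool_rot"])[:,2])[:2])
E
```

```text
21.8167 [ 0.61925118 -0.04912703  0.27600354] [ 5.90203900e-05 -3.68897550e-02  9.99313739e-01  3.34565818e-03] [-0.84848711 12.41255508  2.92690949] 11.966827893712338
[ 0.6192312  -0.04808992]
```

The resistance rises while the grasp point hardly moves, which looks like the end stop. One firmer nudge to be sure, then release and withdraw.

>>> play_rows --increments '[{"offset": [0,-2,0],"twist": 0,"grip": 0},{"offset": [0,-4,0],"twist": 0,"grip": 0},{"offset": [0,-4,0],"twist": 0,"grip": 0},{"offset": [0,-4,0],"twist": 0,"grip": 0},{"offset": [0,-4,0],"twist": 0,"grip": 0}]'

```text
time: 22.23
tool_pos: [0.6194, -0.0506, 0.2759]
tool_rot: [-0.0, -0.037, 0.999, 0.007]
contact_force: [-1.1, 23.7, 4.3]
gripper_width: 0.139
```

```bash
python3 - <<'E'
from h import *
s=manip.state();print(s["time"],s["tool_pos"],s["tool_rot"],s["contact_force"],s["gripper_width"]*85)
print((s["tool_pos"]+.155*rot(s["tool_rot"])[:,2])[:2])
E
```

```text
22.2333 [ 0.61940696 -0.05058198  0.27592236] [-2.87870867e-04 -3.72071601e-02  9.99283778e-01  6.89023561e-03] [-1.12778623 23.68365878  4.27563043] 11.776448737961712
[ 0.61923832 -0.04845085]
```

It's at the end stop: 24 N with the grasp point still. Releasing and withdrawing upward.

>>> play_rows --increments '[{"offset": [0,0,0],"twist": 0,"grip": 0.6},{"offset": [0,0,0],"twist": 0,"grip": 0.6},{"offset": [0,3,0],"twist": 0,"grip": 0.6},{"offset": [0,5,0],"twist": 0,"grip": 0.6},{"offset": [0,5,0],"twist": 0,"grip": 0.6}]'

```text
time: 22.65
tool_pos: [0.619, -0.0507, 0.2756]
tool_rot: [-0.0, -0.036, 0.999, -0.0]
contact_force: [-0.5, -0.3, -0.0]
gripper_width: 0.599
```

>>> play_rows --increments '[{"offset": [0,0,-15],"twist": 0,"grip": 0.6},{"offset": [0,0,-40],"twist": 0,"grip": 0.6},{"offset": [0,0,-75],"twist": 0,"grip": 0.6},{"offset": [0,0,-110],"twist": 0,"grip": 0.6},{"offset": [0,0,-130],"twist": 0,"grip": 0.6}]'

```text
time: 23.07
tool_pos: [0.6195, -0.0511, 0.4105]
tool_rot: [0.003, -0.036, 0.999, -0.001]
contact_force: [0.6, 0.4, 0.7]
gripper_width: 0.6
```

```bash
python3 - <<'E'
from h import *
for i in range(3): manip.grab_frame("wrist")
s=manip.state();print(s["time"],s["tool_pos"],s["contact_force"],s["gripper_width"])
c=manip.get_calibration("wrist");f=cv2.resize(manip.grab_frame("wrist"),(1024,768))
det(["block_large_center","block_small_center","retainer_pivot","retainer_knob"],"wrist")
draw(f,box([.644,-.0465,.068],4.2,0),"wrist",c,(0,0,255),2)
cv2.imwrite("pics/w9.png",f[100:650,120:880])
E
```

```text
23.2167 [ 0.6195398  -0.0510503   0.40879766] [-0.37399731 -0.84046382 -0.59024024] 0.5957719337631163
wrist tip block_large_center 0.59 [ 0.6431 -0.0495  0.0649] {}
wrist box block_large_center 0.84 [ 0.6492 -0.0485  0.0892] {}
wrist tip block_small_center 0.83 [ 0.7575 -0.0745  0.016 ] {}
wrist box block_small_center 0.9 [ 0.7467 -0.0677  0.0349] {}
wrist tip retainer_pivot 0.96 [ 0.5655 -0.0547  0.0957] {}
wrist box retainer_pivot 0.86 [ 0.5897 -0.0487  0.0423] {}
wrist tip retainer_knob 0.65 [ 0.6193 -0.048   0.1125] {}
wrist box retainer_knob 0.66 [ 0.594  -0.0551  0.0976] {}
wrist box retainer_knob 0.3 [ 0.7469 -0.067   0.0356] {}
```

View pics/w9.png

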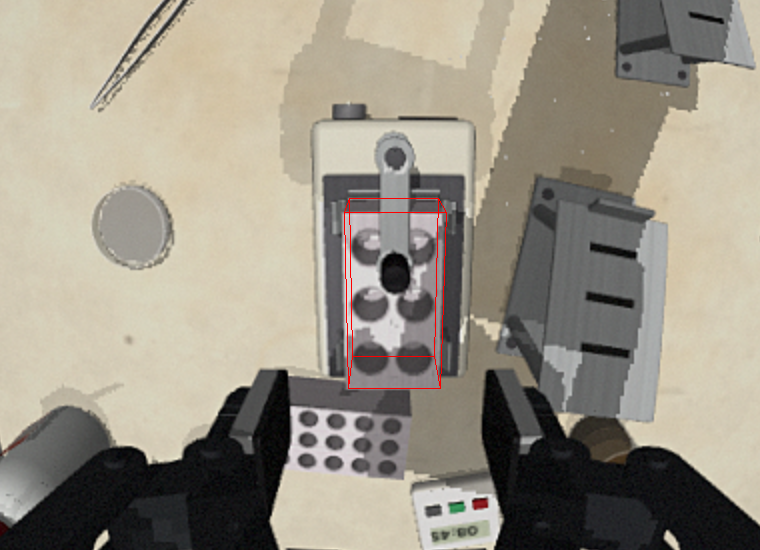

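The last picture shows the retaining arm straight across along the heater's axis, with the pivot at (395,157) and the knob at (396,272). The block sits square in the pocket on the seated model, the small block is untouched, and the gripper is clear. Handing in.

```bash
python3 -c "
from plant import manip
print(manip.job_done())"
```

```text
the job is handed in; nothing more can be done
None
```

The six-well block is seated in the heater pocket, the retaining arm is swung across to its end stop, and the gripper is empty and clear. I handed the job in at about 23 s of the 59 s allowed; it reports no verdict.

I lifted the block off the stand tilted, levelled it on free bench, regripped it flat and lowered it into the pocket. Then I pinched the knob and led the arm round.

**Last checks**
- **Seating:** the block met the heated plate at exactly the tool height expected for a full seat. The last picture shows it square, matching the model of a seated block.
- **Retaining arm:** it stopped against rising resistance, about 24 N with the grasp point still. The last picture shows it lying along the heater's axis.
- **Small block:** it is still at its place on the bench, (0.757, -0.075).
- **Gripper:** about 0.13 m above everything, with contact force near zero.

**What went off or disagreed**
- **Knob slip:** the knob slid to the edge of the pads during the swing, with side force up to about 24 N. I opened, recentred, pinched it again and finished the turn.
- **Knob position:** with the gripper around the knob, the side camera put it about 8 mm further toward +y than the wrist camera did. The end-stop contact and the last picture support the wrist camera.

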